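# Set the spacer blade and hold the drill cover down on its pin

## Task

Push the orange-handled spacer blade down into the gap between the clamped blank and the blue end stop until its shoulders sit, and let go of it. Then lay the drill cover between the jig's fences with its underside on the locating pin's head and its hole still short of the pin, slide it towards the blade until it drops over the pin, and press it down against the springs until it sits flat on the blank. Finish while still holding the cover pressed fully down, with the blade left seated and the other things on the bench left where they are.

Things in the scene. Friction and masses are not known exactly. Their poses are not given: they have to be found in the camera images.
- jig: Doweling jig fixed to the bench: plywood base 250 x 132 x 14 mm, on it a pale wood blank 48 mm wide along the jig's x, top 36 mm above the bench; dark fences both sides; at the +x end a blue end stop (x 89 to 116 mm, y +/-42 mm, top also at 36 mm). Origin: on the bench under the base's middle; x points along the blank from the open end to the end stop, z up. Place and yaw vary.
- channel (a point): Middle of the blank's top between the two fences, 36 mm straight above the jig's origin; axes as the jig's. The fences run along x from -115 to 60 mm, inner faces at y = +/-42 mm (84 mm apart); they are upright up to 18 mm above this point and flare outward from there up to 29 mm above it.
- lifter (a joint): How far the two red sprung bars are pushed down, m: 0 = up, standing 7 mm above the blank's top; 0.007 = flush with it, the cover flat on the blank. They lie along the jig's x (x -90 to 50 mm, 12 mm wide, centred at y = +/-33 mm) and sink together, level. They start to give at 5.5 N and are flush at 9 N; the cover's weight alone does not push them down.
- gap (a point): Centre of the mouth of the gap between the blank's end and the end stop, at the height of the blank's top (36 mm above the bench), 85 mm along the jig's x axis from the jig's origin. The gap is 8 mm wide (jig's x), 42 mm long (jig's y) and 22 mm deep, upright. Axes as the jig's.
- pin: Steel locating pin, 12 mm diameter with a bevelled head, standing up from the blank's groove on the jig's centre line. Origin: on its axis at the height of the blank's top; the head is 12 mm above the origin. Axes as the jig's. Its place along the jig varies: 0 to 30 mm from the jig's origin towards -x. It is hidden once the cover is above it.
- blade: Spacer blade, upright in its stand at the start, about 70 g: steel, 4 mm thick (its x), 36 mm wide (its y), 0 to 20 mm above its origin; above it an orange handle 16 mm thick (x), 36 mm wide (y), from 20 to 58 mm. The handle's underside makes shoulders that rest on the gap's rims when fully in (origin 20 mm below the mouth). Origin: middle of the lower edge, z up. Either way round.
- stand: Pale wood block 60 x 70 x 30 mm, fixed, with an upright slot through it in which the blade stands, its shoulders on the block's top. Origin: centre of its underside. It and the mat may change sides.
- cover: Drill cover, flat on the cork mat at the start, about 0.3 kg: plate 110 (its x) x 80 (its y) x 20 mm, yellow top, four brass bushings; dark grip bar in the middle of the top, 18 mm thick (x), 60 mm long (y), from 20 to 58 mm above the underside. Under the bar, in the underside's middle, a blind hole for the pin, 16 mm diameter, 14 mm deep. Origin: centre of the hole's mouth, z up. Either end may lead.
- mat: Cork mat 135 x 105 x 6 mm, fixed, on which the cover lies at the start. Origin: centre of its underside.
- glue: Bystander: green glue bottle, 56 mm diameter, 150 mm tall, upright. Origin: centre of its underside.
- screwdriver: Bystander: screwdriver lying on the bench. It lies along its x axis, tip towards +x.
- offcut: Bystander: pale wood offcut 90 x 45 x 20 mm. Origin: centre of its underside.
- tape: Bystander: yellow tape measure case 65 x 40 x 60 mm, upright. Origin: centre of its underside.
- hammer: Bystander: hammer lying on the bench. It lies along its x axis, head towards +x.
- screwpot: Bystander: open steel pot, 70 mm diameter, 70 mm tall. Origin: centre of its underside.
Mind the look-alikes: they are no part of the job. Leave any pink or red look-alike of the cover alone.

How it is judged (in metres and radians):
On the way, in this order (a step that is already met when the one before it is completed fails the run):
1. the spacer blade sits in the gap down to its shoulders and is let go (z of blade in the frame of jig between 0.0135 and 0.0185 m and horizontal distance between blade and gap below 0.006 m and angle between blade's own z axis and vertical below 0.09 rad and contact force between the fingers and blade below 0.2 N), for 0.2 s.
2. the cover is between the fences on the pin's head, its hole still short of the pin (on the side away from the blade) (x of cover in the frame of pin between -0.06 and -0.004 m and y of cover in the frame of pin between -0.006 and 0.006 m and z of cover in the frame of pin between 0.008 and 0.018 m and angle between the x axis of cover and the x axis of jig, either way round below 0.12 rad), for 0.05 s.
3. the cover has dropped over the pin (horizontal distance between cover and pin below 0.005 m and z of cover in the frame of pin below 0.009 m), for 0.1 s.
At the end, for the whole second after the job is handed in: The fingers are still on the cover and hold it flat over the pin (within 5 mm), its underside within 2.5 mm of the blank (let go, the springs would lift it 7 mm). The blade stands untouched in the gap, shoulders within 2.5 mm of the rims, within 6 mm of the gap's middle (all of step 1 and horizontal distance between cover and pin below 0.005 m and z of cover in the frame of pin below 0.0025 m and angle between cover's own z axis and vertical below 0.04 rad and angle between the x axis of cover and the x axis of jig, either way round below 0.08 rad and contact force between the fingers and cover above 1 N and linear speed of cover below 0.02 m/s); the arm keeps its last pose, push and grip.
It fails at once if a bystander (glue bottle, screwdriver, offcut, tape measure, hammer or pot) is pushed more than 30 mm from its place (distance of any of glue, screwdriver, offcut, tape, hammer, screwpot from where it was at the start of the episode above 0.03 m).
It also fails if it takes over 62 s, if anything falls off the work surface, if the arm or the gripper's body presses on something with over 40 N, if the wrist force passes 120 N, or if a joint passes its speed limit or range.

## Robot

A 6-joint arm with a two-finger parallel gripper is mounted at the origin on the work surface. World frame = base frame: x ahead of the robot, y to its left, z up, the work surface at z = 0. Lengths are in mm, angles in rad, forces in N, time in s.
With the tool pointing down it reaches from about 275 to 750 mm from the base axis. Payload 10.2 kg.
Tool frame: the origin (TCP) lies between the finger pads; the fingertips stand 11 mm ahead of it and the grasp point (between the pads) lies 8 mm behind it (ctrl.tip_extent is the distance from the TCP to the fingertips, in mm); z points along the fingers, y is the direction in which the jaws open and shut (so a half turn about z gives the same grasp; the last joint's range is limited). The gripper opens to 85 mm and grips with 20 to 120 N. Pads are 22 mm wide; open, the fingers measure 114 mm over their backs; the gripper's body (76 mm by 85 mm) begins 54 mm behind the grasp point. The pads swing forward as they close: fully open they stand 13 mm farther back than shut.
Start: joints at [-1.544, 0.313, 1.498, -0, 1.331, -0.223], TCP at [129.772, -508.715, 242.294] pointing down, gripper open.
Joint ranges: [-2.94, 2.94], [-0.97, 2.17], [0.19, 2.56], [-1.23, 4.37], [0.02, 3.11], [-2.88, 2.88]. Speed limits (rad/s): [2.39, 2.39, 3.01, 3.14, 3.14, 3.14].

## Interface

Orientations are given as a unit quaternion [w, x, y, z].
In Python, from rig import ctrl gives the robot as it stands.
- The arm moves only by the tool apply_moves, never from a script. Its argument "commands" is a list of rows, each a list of 5 numbers: the finger opening in cm, from 0 to 8.54, then the shift along the tool's x, y, z in cm, then the turn about the tool's z in rad. In form: [[jaw, dx, dy, dz, roll], ...]. A call has 1 to 12 rows; each row shifts and turns the commanded pose from where the row before left it, along the tool's axes as they then stand; what a row does not reach is not made up. A row lasts 1/12 s, in which the tool goes at most 41.7 mm and 7.16 degrees, less where a joint would pass 70% of its speed; a pose out of reach is approached as far as the arm can. A call with a gripper value outside its range is refused whole. The fingers move at their own pace and stop on an object; "squeeze" is the grip in N (left out, the last holds). Time passes only in rows, so rows that do not move let the fingers close. It gives the time, the measured TCP pose, the force and the opening at its end, in the units of the state.
- ctrl.sense(): the state, without advancing time (a new reading comes with each control period).
- ctrl.capture(name): name is "side" or "top" or "wrist"; returns the picture (384x512x3 uint8, red, green, blue); there is no depth.
- ctrl.camera_info(name): a dict with "fov_y" (degrees; the focal length in pixels is half the picture's height over the tangent of half this angle, whatever the lens; pixels are square), "cx", "cy" (the principal point, pixels), "dist_coeffs" ([k1, k2, p1, p2, k3] as OpenCV has them; the pictures are not rectified), "camera_from_world" (4x4, takes a point from world to camera coordinates). Camera axes: x right, y down, z forward; pixel columns grow to the right and rows downward; lengths in mm; the calibration is good to about 2 mm. A picture is of the moment at which its call begins: read the wrist's pose just before it. camera_info takes no time and is no camera call; for the wrist camera it gives the pose at the moment of the call.
- ctrl.finish_job(): hands the job in, once; it reports no verdict.
The state is a dict: "time_s": time; "joints": joint angles; "dq": joint speeds; "tau": joint torques, N m; "eef_pos": TCP position; "ee_rot": TCP orientation; "force": force on the tool from outside, world axes, zero at the start; "wrist_torque": the same for the moment, N m; "grip_width": opening from 0.0 (shut) to 1.0 (fully open).
Only numpy, scipy, OpenCV 4.12 (cv2) and the standard library are available. Lean on these libraries where they do the work, as an engineer would, in place of code of your own. Each camera call takes 0.05 s, during which the arm holds its last target.

## Working session

There is one attempt and no reset: what is moved stays moved. The work goes in short steps, Python scripts to look and compute and a tool call to move; the robot and the scene stay as the last step left them, time stands still between calls to the robot, and variables do not carry over. Pictures are saved under pics/ and viewed, and the job is handed in when it is done.

Besides the shell and the picture viewer there is one more tool, called after "Emit:" by a JSON object that holds its "fn" and its "kwargs". apply_moves: Moves the arm, as the interface text tells. Its arguments: {"type":"object","properties":{"commands":{"type":"array"},"squeeze":{"type":"number"}},"required":["commands"]}

```bash
ls; mkdir -p pics; python3 - <<'E'
from rig import ctrl
import cv2,json
print(ctrl.sense())
for n in ("side","top","wrist"):
    i=ctrl.camera_info(n);print(n,i)
    cv2.imwrite(f"pics/{n}0.png",cv2.cvtColor(ctrl.capture(n),cv2.COLOR_RGB2BGR))
E
```

```text
pics
{'time_s': 0.0, 'joints': array([-1.54440811e+00,  3.13430631e-01,  1.49845693e+00, -6.59650431e-06,
        1.33098785e+00, -2.23424747e-01]), 'dq': array([-0.00073721, -0.00099918,  0.00088069, -0.00059256,  0.00067594,
        0.00017041]), 'tau': array([ 5.18978140e-04, -4.12269294e+01, -2.59742779e+01, -1.83358225e-04,
        4.14496768e-03,  6.50595631e-07]), 'eef_pos': array([ 129.75927766, -508.45507223,  241.73750644]), 'ee_rot': array([-6.3858258e-04,  9.9220902e-01,  1.2458270e-01,  5.9897405e-05]), 'force': array([0.41857727, 1.54604598, 0.75309511]), 'wrist_torque': array([ 0.01070869, -0.01520441, -0.05705086]), 'grip_width': 1.0019602058388382}
side {'fov_y': 45.73402709182489, 'cx': 260.7373592547976, 'cy': 197.2539913202513, 'dist_coeffs': array([0.05772862, 0.        , 0.        , 0.        , 0.        ]), 'camera_from_world': array([[ 9.87913163e-01, -1.54808410e-01,  7.87004830e-03,
        -4.94453439e+02],
       [-9.88635841e-02, -6.68378470e-01, -7.37221956e-01,
         1.02866590e+02],
       [ 1.19388330e-01,  7.27533213e-01, -6.75604803e-01,
        
[... 475 characters left out ...]
1.15506213e-01,  1.67308444e-02, -9.93165844e-01,
         1.43063416e+03],
       [ 0.00000000e+00,  0.00000000e+00,  0.00000000e+00,
         1.00000000e+00]])}
wrist {'fov_y': 59.67437754283854, 'cx': 256.5363149267044, 'cy': 189.55412819193725, 'dist_coeffs': array([-0.00956367,  0.        ,  0.        ,  0.        ,  0.        ]), 'camera_from_world': array([[ 2.47220707e-01, -9.68959090e-01, -4.51980818e-04,
        -5.24834894e+02],
       [-9.35288332e-01, -2.38751780e-01,  2.61215089e-01,
        -3.30571813e+01],
       [-2.53214646e-01, -6.41550468e-02, -9.65280515e-01,
         3.76725184e+02],
       [ 0.00000000e+00,  0.00000000e+00,  0.00000000e+00,
         1.00000000e+00]])}
```

View pics/top0.png

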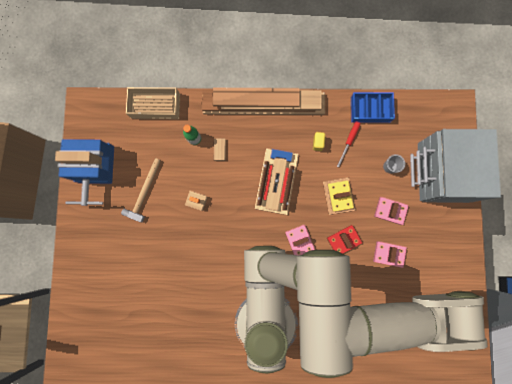

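View pics/side0.png

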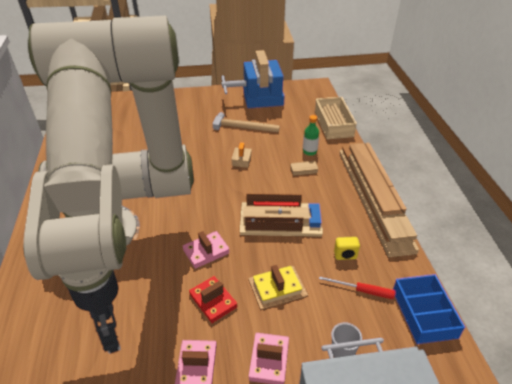

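View pics/wrist0.png

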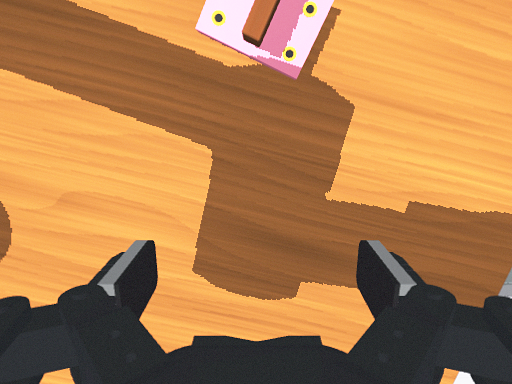

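```bash
cat > h.py <<'E'
import numpy as np, cv2
from rig import ctrl
from scipy.spatial.transform import Rotation as R
def cam(n):
    i=ctrl.camera_info(n); f=192/np.tan(np.radians(i["fov_y"]/2))
    K=np.array([[f,0,i["cx"]],[0,f,i["cy"]],[0,0,1]]); return K,np.array(i["dist_coeffs"]),np.array(i["camera_from_world"])
def proj(c,P):
    K,d,T=c; return cv2.projectPoints(np.array(P,float).reshape(-1,3),cv2.Rodrigues(T[:3,:3])[0],T[:3,3],K,d)[0].reshape(-1,2)
def back(c,px,z):
    K,d,T=c; u=cv2.undistortPoints(np.array(px,float).reshape(-1,1,2),K,d).reshape(-1,2)
    D=np.c_[u,np.ones(len(u))]@T[:3,:3]; C=-T[:3,:3].T@T[:3,3]
    return C+D*((np.broadcast_to(z,len(u))-C[2])/D[:,2])[:,None]
def shot(n,name):
    c=cam(n); im=cv2.cvtColor(ctrl.capture(n),cv2.COLOR_RGB2BGR); cv2.imwrite(f"pics/{name}.png",im); np.savez(f"pics/{name}.npz",K=c[0],d=c[1],T=c[2]); return im,c
def load(name):
    z=np.load(f"pics/{name}.npz"); return cv2.imread(f"pics/{name}.png"),(z["K"],z["d"],z["T"])
def Rt():
    q=ctrl.sense()["ee_rot"]; return R.from_quat([q[1],q[2],q[3],q[0]]).as_matrix()
def totool(target):
    s=ctrl.sense(); return Rt().T@(np.array(target)-s["eef_pos"])/10
E
python3 - <<'E'
from h import *
for n in("top","side","wrist"):
    c=cam(n); np.savez(f"pics/{n}0.npz",K=c[0],d=c[1],T=c[2])
im,c=load("top0")
for nm,px,z in [("jig",(277,182),36),("stop",(282,156),36),("blade",(197,200),60),("cover",(340,196),26),("glue",(191,133),100),("tape",(320,141),60),("off",(220,150),20),("pot",(395,165),70),("red",(345,239),26),("pink",(300,240),26),("hamhead",(132,216),15)]:
    print(nm,back(c,[px],z)[0].round())
s=ctrl.sense();print(Rt().round(3));iw,cw=load("wrist0");print("cam in tool",Rt().T@(-cw[2][:3,:3].T@cw[2][:3,3]-s["eef_pos"]))
cr=im[100:280,110:420]; cv2.imwrite("pics/topc.png",cv2.resize(cr,None,fx=2.5,fy=2.5,interpolation=cv2.INTER_CUBIC))
E
```

```text
jig [547. -39.  36.]
stop [652. -58.  36.]
blade [470. 271.  60.]
cover [ 495. -288.   26.]
glue [725. 295. 100.]
tape [ 708. -206.   60.]
off [678. 192.  20.]
pot [ 612. -491.   70.]
red [ 327. -305.   26.]
pink [ 321. -130.   26.]
hamhead [408. 537.  15.]
[[ 0.969  0.247 -0.   ]
 [ 0.247 -0.969  0.001]
 [ 0.    -0.001 -1.   ]]
cam in tool [ 6.64963002e+01  5.60640313e-02 -1.30211163e+02]
```

View pics/topc.png

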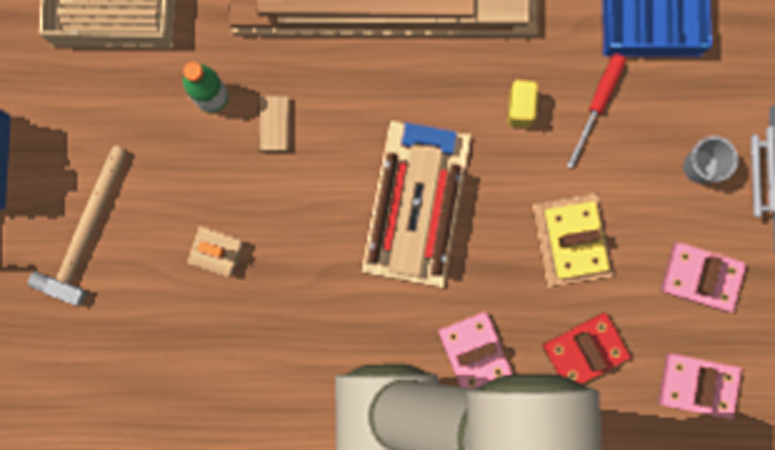

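Emit:
{"fn": "apply_moves", "kwargs": {"commands": [[8.5,3.27,-2.04,-0.25,0],[8.5,3.27,-2.04,-0.25,0],[8.5,3.27,-2.04,-0.25,0],[8.5,3.27,-2.04,-0.25,0],[8.5,3.27,-2.04,-0.25,0],[8.5,3.27,-2.04,-0.25,0],[8.5,3.27,-2.04,-0.25,0],[8.5,3.27,-2.04,-0.25,0],[8.5,3.27,-2.04,-0.25,0],[8.5,3.27,-2.04,-0.25,0],[8.5,3.27,-2.04,-0.25,0],[8.5,3.27,-2.04,-0.25,0]]}}

```text
time_s: 1.15
eef_pos: [450.4, -172.7, 272.4]
ee_rot: [-0.0, 0.992, 0.125, -0.0]
force: [0.1, -1.6, 0.3]
grip_width: 0.994
```

Emit:
{"fn": "apply_moves", "kwargs": {"commands": [[8.5,3.27,-2.04,-0.25,0],[8.5,3.27,-2.04,-0.25,0],[8.5,3.27,-2.04,-0.25,0],[8.5,0,0,0,-0.12],[8.5,0,0,0,-0.12],[8.5,0,0,0,-0.12],[8.5,0,0,0,-0.12],[8.5,0,0,0,-0.12],[8.5,0,0,0,-0.12],[8.5,0,0,0,-0.12],[8.5,0,0,0,-0.12],[8.5,0,0,0,-0.12]]}}

```text
time_s: 2.15
eef_pos: [529.3, -90.9, 279.5]
ee_rot: [-0.0, 0.785, 0.619, -0.0]
force: [0.3, 0.2, 0.4]
grip_width: 0.993
```

Emit:
{"fn": "apply_moves", "kwargs": {"commands": [[8.5,0,0,0,-0.06],[8.5,0,0,0,0],[8.5,0,0,0,0]]}}

```text
time_s: 2.4
eef_pos: [529.3, -90.9, 279.6]
ee_rot: [-0.0, 0.769, 0.639, -0.0]
force: [-0.7, -0.4, -0.4]
grip_width: 0.994
```

```bash
python3 - <<'E'
from h import *
s=ctrl.sense();print(s["time_s"],s["eef_pos"],s["joints"].round(2),Rt().round(3))
shot("wrist","w1")
E
```

```text
2.4 [529.33388427 -90.92030675 279.60100437] [-0.39  0.32  1.4  -0.    1.43 -0.21] [[ 0.182  0.983 -0.   ]
 [ 0.983 -0.182  0.   ]
 [ 0.    -0.    -1.   ]]
```

View pics/w1.png

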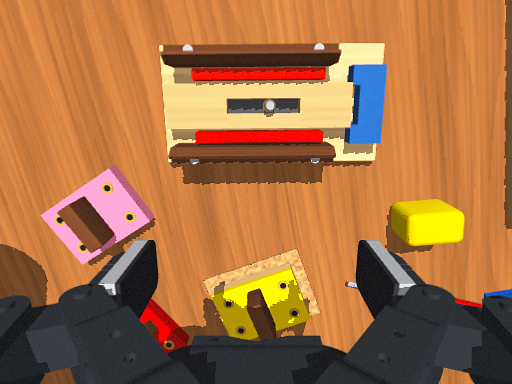

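```bash
python3 - <<'E'
from h import *
im,c=load("w1")
cv2.imwrite("pics/w1a.png",cv2.resize(im[30:190,150:400],None,fx=3.2,fy=3.2,interpolation=cv2.INTER_NEAREST))
cv2.imwrite("pics/w1b.png",cv2.resize(im[40:160,330:400],None,fx=5,fy=5,interpolation=cv2.INTER_NEAREST))
E
```

```text
(no output)
```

View pics/w1a.png

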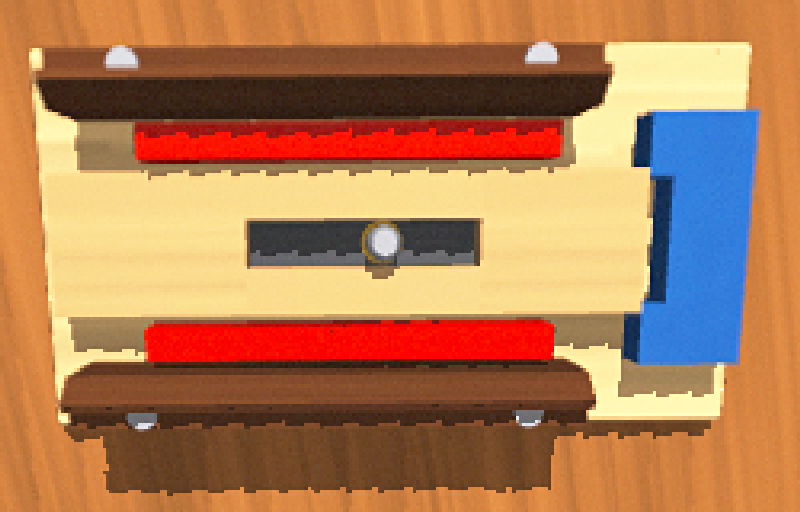

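View pics/w1b.png

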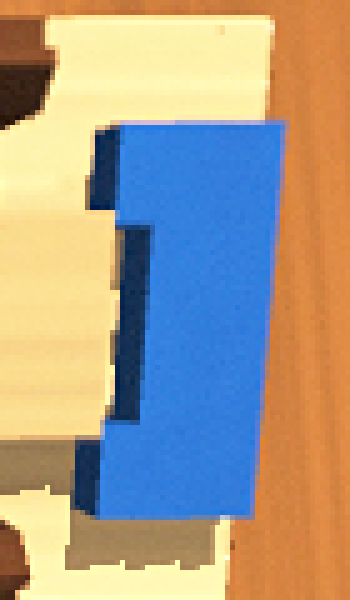

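```bash
cat > fit.py <<'E'
from h import *
from scipy.optimize import least_squares
def pose(p): # x,y,yaw
    c,s=np.cos(p[2]),np.sin(p[2]); return np.array([[c,-s],[s,c]]),np.array(p[:2])
def w(p,L):
    A,t=pose(p); L=np.array(L,float); return np.c_[L[:,:2]@A.T+t,L[:,2]]
def fit(cm,L,px,p0):
    f=lambda p:(proj(cm,w(p,L))-np.array(px)).ravel()
    r=least_squares(f,p0,x_scale=[1,1,.01]); return r.x,r.fun.reshape(-1,2)
E
python3 - <<'E'
from fit import *
im,c=load("w1")
L=[(81,42,36),(116,42,36),(116,-42,36),(81,-42,36),(89,21,36),(89,-21,36),(-125,66,14),(125,66,14),(125,-66,14),(-125,-66,14)]
px=[(353.6,64.4),(387.4,64.2),(380.6,143.6),(349.4,143.6),(360.2,85.2),(358,124.2),(159.7,45),(384.4,43.4),(375,160.6),(170,162.5)]
p,r=fit(c,L,px,[547,-39,-.18]);print(p,r.round(1).tolist())
pin=back(c,[(150+383/3.2,30+241/3.2)],48)[0];A,t=pose(p);print("pin jig",A.T@(pin[:2]-t))
p2,r=fit(c,L[:6],px[:6],[547,-39,-.18]);print(p2,r.round(1).tolist())
ov=cv2.resize(im,None,fx=1,fy=1)
E
```

```text
[ 5.60645025e+02 -3.69637467e+01 -1.73393608e-01] [[-0.9, -0.3], [-1.5, -0.4], [-1.5, 0.0], [-1.6, 0.3], [-1.3, -0.3], [-1.7, 0.6], [1.3, -0.1], [4.1, -0.8], [3.5, 0.6], [0.1, 0.7]]
pin jig [-6.74788754  0.85058011]
[ 5.62100031e+02 -3.76365415e+01 -1.69657848e-01] [[0.4, -0.2], [-0.2, -0.4], [0.1, -0.0], [-0.0, 0.4], [0.1, -0.3], [-0.3, 0.6]]
```

Emit:
{"fn": "apply_moves", "kwargs": {"commands": [[8.5,3.5,-1.37,0.55,0],[8.5,3.5,-1.37,0.55,0],[8.5,3.5,-1.37,0.55,0],[8.5,3.5,-1.37,0.55,0],[8.5,3.5,-1.37,0.55,0],[8.5,3.5,-1.37,0.55,0],[8.5,3.5,-1.37,0.55,0],[8.5,3.5,-1.37,0.55,0],[8.5,3.5,-1.37,0.55,0],[8.5,0,0,0,0],[8.5,0,0,0,0]]}}

```text
time_s: 3.37
eef_pos: [464.1, 242.5, 229.9]
ee_rot: [-0.0, 0.768, 0.641, -0.0]
force: [-0.3, -0.7, 0.1]
grip_width: 0.993
```

```bash
python3 - <<'E'
from h import *
s=ctrl.sense();print(s["time_s"],s["eef_pos"],s["joints"].round(2),Rt().round(3))
shot("wrist","w2")
E
```

```text
3.3667 [464.13441262 242.45681705 229.91666193] [ 0.26  0.32  1.52 -0.    1.3   0.44] [[ 0.178  0.984 -0.001]
 [ 0.984 -0.178 -0.   ]
 [-0.    -0.001 -1.   ]]
```

View pics/w2.png

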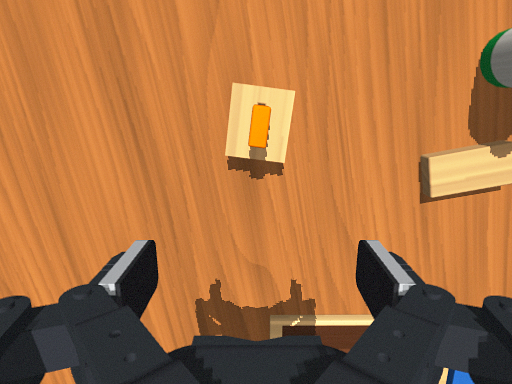

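```bash
python3 - <<'E'
from h import *
im,c=load("w2")
cv2.imwrite("pics/w2a.png",cv2.resize(im[75:185,215:305],None,fx=6,fy=6,interpolation=cv2.INTER_NEAREST)[:600])
E
```

```text
(no output)
```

View pics/w2a.png

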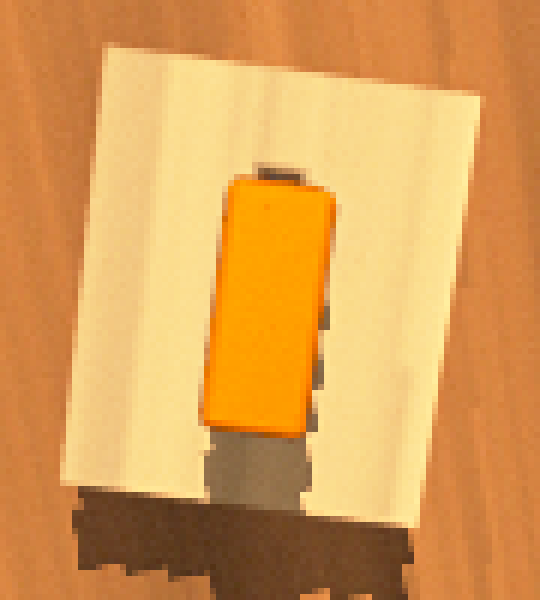

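```bash
python3 - <<'E'
from fit import *
im,c=load("w2")
o=lambda l:[(215+a/6,75+b/6) for a,b in l]
h=o([(230,180),(337,193),(306,437),(203,425)]); s=o([(105,45),(481,97),(418,527),(62,485)])
p,r=fit(c,[(-8,18,68),(8,18,68),(8,-18,68),(-8,-18,68)],h,[470,270,-.2]);print(p,r.round(1).tolist())
p,r=fit(c,[(-30,35,30),(30,35,30),(30,-35,30),(-30,-35,30)],s,[470,270,-.2]);print(p,r.round(1).tolist())
print(np.arctan2(*Rt()[[1,0],0]))
E
```

```text
[ 4.74911318e+02  2.83958957e+02 -2.96377746e-01] [[-0.4, -0.7], [0.5, -0.6], [0.4, 0.8], [-0.6, 0.6]]
[ 4.74759720e+02  2.83538936e+02 -3.02404827e-01] [[-0.1, 0.2], [0.3, -0.4], [0.1, 0.3], [-0.3, -0.0]]
1.3898569614981866
```

Emit:
{"fn": "apply_moves", "kwargs": {"commands": [[8.5,0,0,0,0.12],[8.5,2.12,-0.1,0,0],[8.5,2.12,-0.1,0,0],[8.5,0,0,3.5,0],[8.5,0,0,3.5,0],[8.5,0,0,3.0,0],[8.5,0,0,0,0],[8.5,0,0,0,0]]}}

```text
time_s: 4.08
eef_pos: [475.8, 281.1, 130.4]
ee_rot: [-0.0, 0.806, 0.592, -0.001]
force: [0.3, 0.3, 0.7]
grip_width: 0.996
```

```bash
python3 - <<'E'
from h import *
s=ctrl.sense();print(s["time_s"],s["eef_pos"],s["joints"].round(2),Rt().round(3))
shot("wrist","w3")
E
```

```text
4.0833 [475.84459353 281.07061074 130.39269509] [ 0.32  0.48  1.56 -0.    1.1   0.62] [[ 0.299  0.954 -0.002]
 [ 0.954 -0.299 -0.001]
 [-0.001 -0.001 -1.   ]]
```

View pics/w3.png

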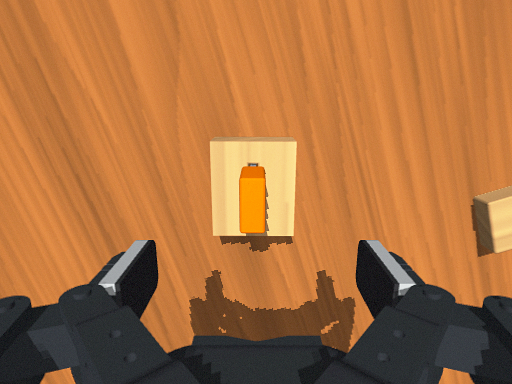

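```bash
python3 - <<'E'
from fit import *
im,c=load("w3")
p,r=fit(c,[(-8,18,68),(8,18,68),(8,-18,68),(-8,-18,68)],[(240.5,177.5),(266,177.5),(265.5,233.5),(239.5,233.5)],[470,270,-.2]);print(p,r.round(1).tolist())
print(totool([p[0],p[1],47]))
E
```

```text
[ 4.75162171e+02  2.84910840e+02 -3.16424635e-01] [[-0.9, -0.5], [0.7, -0.2], [-0.0, 0.5], [0.1, 0.2]]
[ 0.26486529 -0.25211681  8.49811977]
```

Emit:
{"fn": "apply_moves", "kwargs": {"commands": [[8.5,0.25,-0.23,2.5,0],[8.5,0,0,3.0,0],[8.5,0,0,2.5,0],[8.5,0,0,0.4,0],[1.0,0,0,0,0],[1.0,0,0,0,0],[1.0,0,0,0,0],[1.0,0,0,0,0],[1.0,0,0,0,0],[1.0,0,0,0,0],[1.0,0,0,0,0]], "squeeze": 50}}

```text
time_s: 5.05
eef_pos: [474.5, 285.4, 47.3]
ee_rot: [0.0, 0.805, 0.593, 0.001]
force: [-2.1, -1.6, 7.6]
grip_width: 0.182
```

```bash
python3 - <<'E'
from h import *
s=ctrl.sense();print(s)
shot("wrist","w4")
E
```

```text
{'time_s': 5.05, 'joints': array([ 3.29920842e-01,  6.01116025e-01,  1.61995906e+00, -5.53816362e-05,
        9.19090223e-01,  6.30936596e-01]), 'dq': array([-0.0018635 ,  0.00063023,  0.00109177, -0.00050329,  0.00027882,
       -0.0011522 ]), 'tau': array([-3.20625678e-02, -4.46204782e+01, -1.89340371e+01,  5.40872128e-02,
       -4.13310807e-01, -3.86213782e-03]), 'eef_pos': array([474.47016634, 285.39435116,  47.27276534]), 'ee_rot': array([2.35302097e-04, 8.05126614e-01, 5.93102542e-01, 6.74129290e-04]), 'force': array([-2.12021275, -1.61708493,  7.60837507]), 'wrist_torque': array([-0.09405582,  0.28240603, -0.02319808]), 'grip_width': 0.18173690806860676}
```

View pics/w4.png

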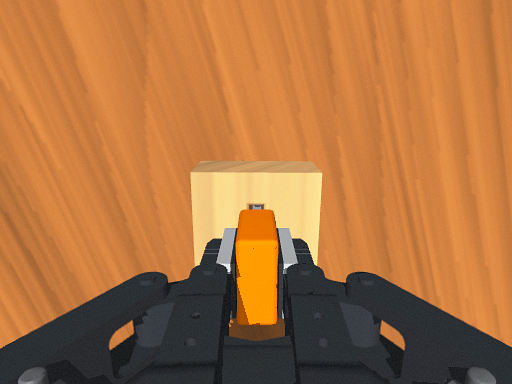

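```bash
python3 - <<'E'
from fit import *
im,c=load("w4"); s=ctrl.sense()
b=back(c,[(236,238),(278,238),(279,324),(234,324),(257,238),(257,324)],68)
print((Rt().T@(b-s["eef_pos"]).T).T.round(1))
yaw=np.arctan2(*Rt()[[1,0],0]);print(yaw, "roll", yaw-(np.pi/2-.170))
E
```

```text
[[ 18.8  -6.7 -20.7]
 [ 18.8   8.1 -20.7]
 [-16.6   9.1 -20.7]
 [-16.6  -8.1 -20.8]
 [ 18.8   0.7 -20.7]
 [-16.6   0.7 -20.8]]
1.2699221399791534 roll -0.13087418681574325
```

Emit:
{"fn": "apply_moves", "kwargs": {"commands": [[1.0,0,0,-2,0],[1.0,0,0,-3.5,0],[1.0,0,0,-3.5,0],[1.0,0,0,-3,0],[1.0,0,0,0,-0.066],[1.0,0,0,0,-0.066],[1.0,-3.05,2.25,0,0],[1.0,-3.05,2.25,0,0],[1.0,-3.05,2.25,0,0],[1.0,-3.05,2.25,0,0],[1.0,-3.05,2.25,0,0],[1.0,-3.05,2.25,0,0]]}}

```text
time_s: 6.1
eef_pos: [576.7, 80.4, 166.3]
ee_rot: [-0.0, 0.764, 0.645, -0.0]
force: [0.9, 0.5, -1.1]
grip_width: 0.183
```

Emit:
{"fn": "apply_moves", "kwargs": {"commands": [[1.0,-3.05,2.25,0,0],[1.0,-3.05,2.25,0,0],[1.0,-3.05,2.25,0,0],[1.0,-3.05,2.25,0,0],[1.0,0,0,0,0],[1.0,0,0,0,0]]}}

```text
time_s: 6.6
eef_pos: [644.6, -55.0, 165.5]
ee_rot: [-0.0, 0.765, 0.644, -0.0]
force: [0.1, 1.1, -1.3]
grip_width: 0.181
```

```bash
python3 - <<'E'
from h import *
s=ctrl.sense();print(s["time_s"],s["eef_pos"],s["joints"].round(2),Rt().round(3),s["force"],s["grip_width"])
print(np.arctan2(*Rt()[[1,0],0]))
im,c=shot("wrist","w5");shot("side","s5")
cv2.imwrite("pics/w5a.png",cv2.resize(im,(800,600),interpolation=cv2.INTER_NEAREST))
E
```

```text
6.6 [644.63219089 -54.97076412 165.53998854] [-0.27  0.64  1.19  0.    1.3  -0.09] [[ 0.171  0.985 -0.001]
 [ 0.985 -0.171  0.   ]
 [ 0.    -0.001 -1.   ]] [ 0.06685522  1.06491263 -1.33991556] 0.18115103291649817
1.3991249756526678
```

View pics/w5a.png

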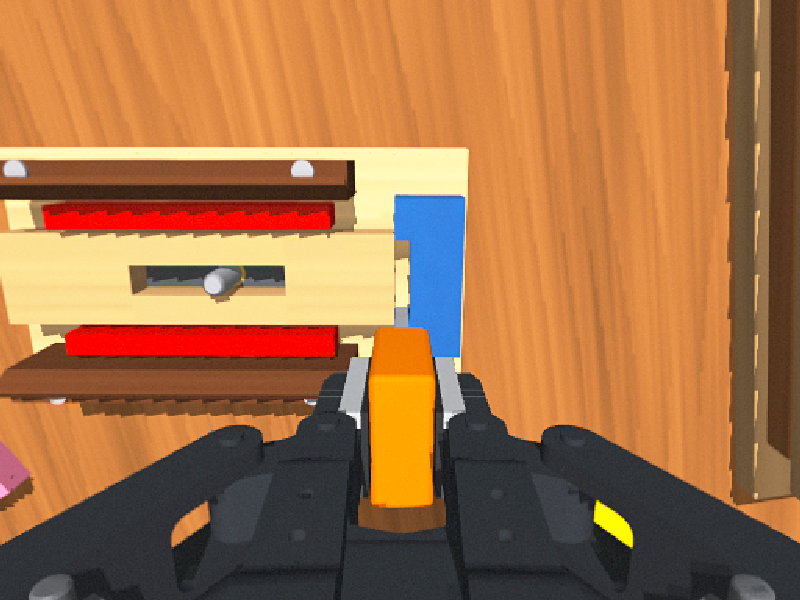

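```bash
python3 - <<'E'
from h import *
im,c=load("w5")
cv2.imwrite("pics/w5b.png",cv2.resize(im[85:235,220:310],None,fx=4,fy=4,interpolation=cv2.INTER_NEAREST))
E
```

```text
(no output)
```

View pics/w5b.png

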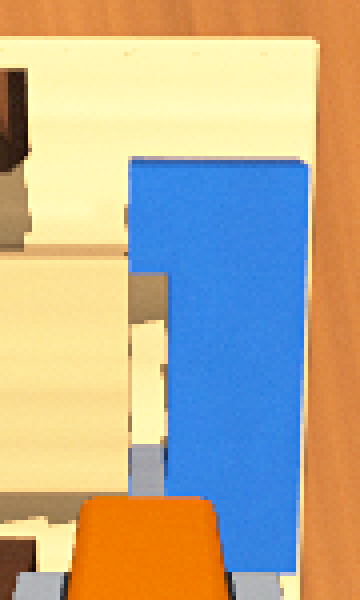

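View pics/s5.png

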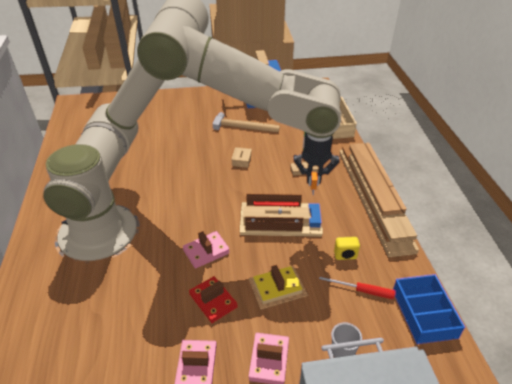

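```bash
python3 - <<'E'
from fit import *
im,c=load("w5"); s=ctrl.sense()
px=[(220+a/4,85+b/4) for a,b in [(129,159),(310,162),(296,572),(168,273),(129,273)]]
p,r=fit(c,[(81,42,36),(116,42,36),(116,-42,36),(89,21,36),(81,21,36)],px,[562,-38,-.17]);print(p,r.round(1).tolist())
g=w(p,[(85,0,36)])[0];print("gap",g, "in tool",Rt().T@(g-s["eef_pos"]))
q=np.load("pics/w4.npz")
b=back(c,[(220+x/4,85+y/4) for x,y in [(132,470),(165,470)]],165.5-30);print("steel", (Rt().T@(b-s["eef_pos"]).T).T)
yaw=np.arctan2(*Rt()[[1,0],0]);print("roll",yaw-(np.pi/2+p[2]))
# handle bottom/top in tool
b=back(c,[(369/1.5625,378/1.5625),(434/1.5625,378/1.5625),(433/1.5625,506/1.5625),(371/1.5625,506/1.5625)],165.5+20.7);print((Rt().T@(b-s["eef_pos"]).T).T)
pin=back(c,[(213/1.5625,284/1.5625)],48)[0];A,t=pose(p);print("pin",A.T@(pin[:2]-t))
E
```

```text
[ 5.62413699e+02 -3.58807529e+01 -1.75279485e-01] [[-0.3, 0.7], [0.2, 0.1], [0.1, 0.3], [0.2, -0.5], [-0.3, -0.5]]
gap [646.1113154 -50.7033374  36.       ] in tool [  2.18006734   1.71392831 130.0247834 ]
steel [[13.68104106 -0.37381416 30.53053219]
 [13.66994653  3.76226434 30.5267132 ]]
roll 0.00659753592508161
[[ 14.96284923  -5.81278437 -20.16404374]
 [ 14.92523314   8.92508676 -20.17765109]
 [-18.89312629   9.15178249 -20.18924266]
 [-18.8589218   -5.97512957 -20.17527759]]
pin [-7.10992166  0.26651379]
```

```bash
python3 - <<'E'
from fit import *
for k in range(2):
    s=ctrl.sense();c=cam("wrist");print(s["eef_pos"], (Rt().T@(-c[2][:3,:3].T@c[2][:3,3]-s["eef_pos"])).round(2))
    im,c=shot("wrist","w6")
cv2.imwrite("pics/w6b.png",cv2.resize(im[85:235,220:310],None,fx=4,fy=4,interpolation=cv2.INTER_NEAREST))
cv2.imwrite("pics/w6c.png",cv2.resize(im[200:350,180:330],None,fx=4,fy=4,interpolation=cv2.INTER_NEAREST))
im,c=load("w4");cv2.imwrite("pics/w4c.png",cv2.resize(im[200:350,180:330],None,fx=4,fy=4,interpolation=cv2.INTER_NEAREST))
E
```

```text
[644.16660672 -52.62800148 166.02556794] [  66.13    0.5  -130.25]
[644.17904438 -52.22076288 166.26692637] [  66.16    0.48 -130.24]
```

View pics/w6b.png

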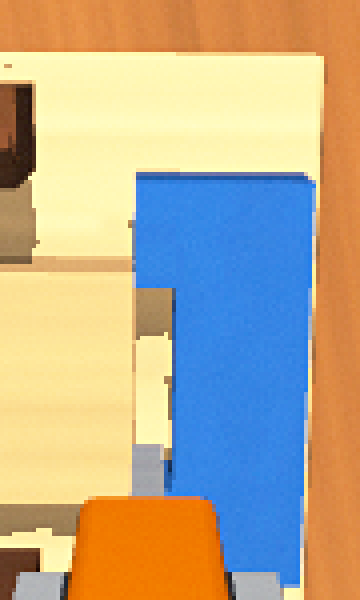

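View pics/w6c.png

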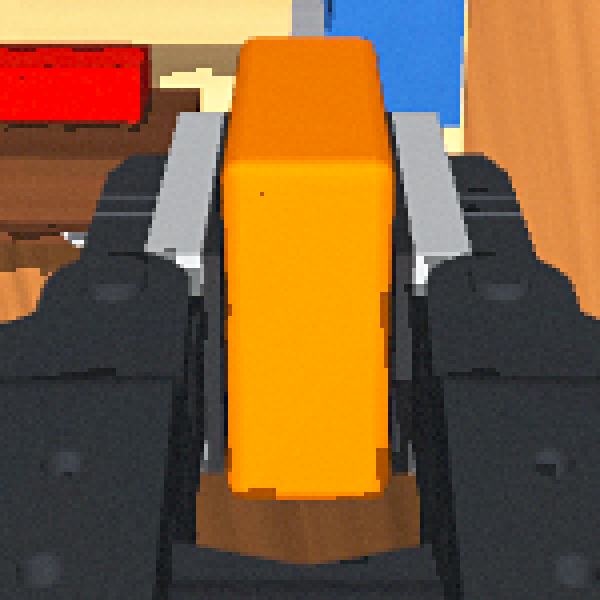

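View pics/w4c.png

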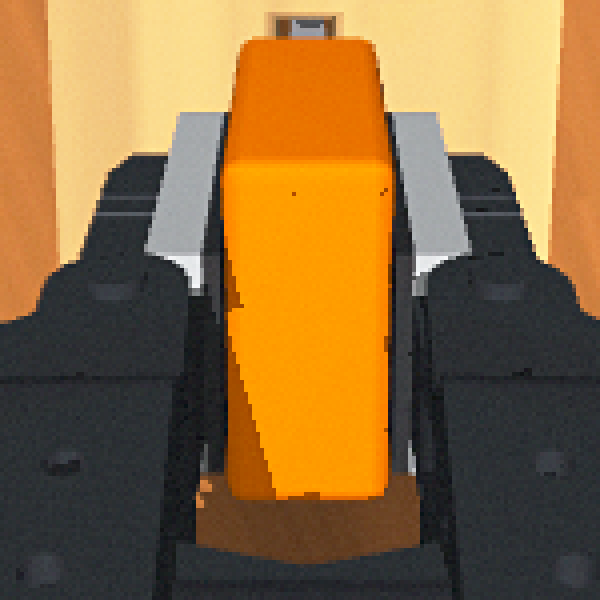

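```bash
python3 - <<'E'
from fit import *
im,c=load("w6"); e=np.array([644.179,-52.221,166.267]); Q=Rt(); s=ctrl.sense();print(s["eef_pos"])
px=[(220+a/4,85+b/4) for a,b in [(136,174.5),(316,181),(300,587),(174,289),(135,289)]]
p,r=fit(c,[(81,42,36),(116,42,36),(116,-42,36),(89,21,36),(81,21,36)],px,[562,-38,-.17]);print(p,r.round(1).tolist())
g=w(p,[(85,0,36)])[0];print("gap",g, "in tool",Q.T@(g-e))
T=lambda b:(Q.T@(b-e).T).T.round(2)
print("steel bottom?",T(back(c,[(220+x/4,85+y/4) for x,y in [(132,445),(165,445)]],e[2]-37)))
print("handle",T(back(c,[(180+x/4,200+y/4) for x,y in [(222,160),(391,160),(386,496),(230,492)]],e[2]+20.7)))
yaw=np.arctan2(*Q[[1,0],0]);print("roll",yaw-(np.pi/2+p[2]))
pin=back(c,[(0,0)],48)[0]
E
```

```text
[644.20692926 -52.04954325 166.41427757]
[ 5.62565306e+02 -3.63089845e+01 -1.77704337e-01] [[-0.2, 1.0], [0.2, -0.1], [-0.1, 0.1], [0.2, -0.5], [-0.2, -0.6]]
gap [646.2267336  -51.33447957  36.        ] in tool [  1.19374121   1.90720932 130.26668014]
steel bottom? [[17.17 -1.36 37.  ]
 [17.17  2.93 37.  ]]
handle [[ 17.95  -6.95 -20.7 ]
 [ 17.95   7.99 -20.7 ]
 [-16.66   8.09 -20.71]
 [-16.22  -6.77 -20.7 ]]
roll 0.010089109373305316
```

Emit:
{"fn": "apply_moves", "kwargs": {"commands": [[1.0,0.1,0.12,2.0,0.01],[1.0,0,0,3.0,0],[1.0,0,0,2.7,0],[1.0,0,0,1.0,0],[1.0,0,0,0,0],[1.0,0,0,0,0],[1.0,0,0,0,0],[1.0,0,0,0,0],[1.0,0,0,0,0]]}}

```text
time_s: 7.55
eef_pos: [646.4, -52.5, 80.7]
ee_rot: [0.001, 0.767, 0.641, 0.001]
force: [0.2, -0.1, -1.5]
grip_width: 0.179
```

```bash
python3 - <<'E'
from fit import *
s=ctrl.sense();print(s["time_s"],s["eef_pos"],Rt().round(4).tolist(),s["force"])
im,c=shot("wrist","w7");print(ctrl.sense()["eef_pos"])
cv2.imwrite("pics/w7b.png",cv2.resize(im[85:235,200:330],None,fx=4,fy=4,interpolation=cv2.INTER_NEAREST))
shot("side","s7")
E
```

```text
7.55 [646.42385165 -52.53633703  80.74424569] [[0.178, 0.984, 0.0022], [0.984, -0.178, -0.0006], [-0.0002, 0.0023, -1.0]] [ 0.2044075  -0.0571756  -1.47336003]
[646.28927859 -52.53061186  80.38543539]
```

View pics/w7b.png

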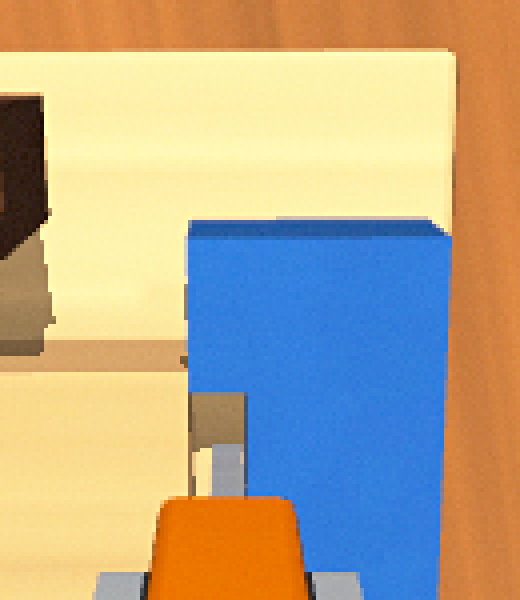

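```bash
python3 - <<'E'
from fit import *
im,c=load("w7"); s=ctrl.sense(); Q=Rt(); e=s["eef_pos"]; print(e)
f=lambda l,z:(Q.T@(back(c,[(200+a/4,85+b/4) for a,b in l],z)-e).T).T.round(2)
print("gap edges",f([(190,394),(247,394),(188.5,236),(451,236)],36))
print("blade",f([(212,445),(244.5,445)],e[2]-37))
E
```

```text
[646.12382941 -52.54366817  80.07918288]
gap edges [[22.1  -4.02 44.07]
 [22.1   3.66 44.08]
 [43.38 -4.07 44.07]
 [43.38 30.23 44.11]]
blade [[17.02 -1.01 37.  ]
 [17.01  3.24 37.  ]]
```

Emit:
{"fn": "apply_moves", "kwargs": {"commands": [[1.0,0.15,-0.1,0,0],[1.0,0,0,0,0],[1.0,0,0,0,0],[1.0,0,0,0,0],[1.0,0,0,0,0],[1.0,0,0,0,0]]}}

```text
time_s: 8.15
eef_pos: [645.2, -50.8, 79.3]
ee_rot: [-0.0, 0.768, 0.641, -0.0]
force: [-1.0, 0.4, -1.1]
grip_width: 0.178
```

```bash
python3 - <<'E'
from fit import *
s=ctrl.sense();print(s["time_s"],s["eef_pos"],s["force"])
im,c=shot("wrist","w8");print(ctrl.sense()["eef_pos"])
cv2.imwrite("pics/w8b.png",cv2.resize(im[165:235,200:330],None,fx=6,fy=6,interpolation=cv2.INTER_NEAREST))
E
```

```text
8.15 [645.15951943 -50.84047121  79.26046552] [-1.04282204  0.43091184 -1.1463042 ]
[645.15694746 -50.84826268  79.27923909]
```

View pics/w8b.png

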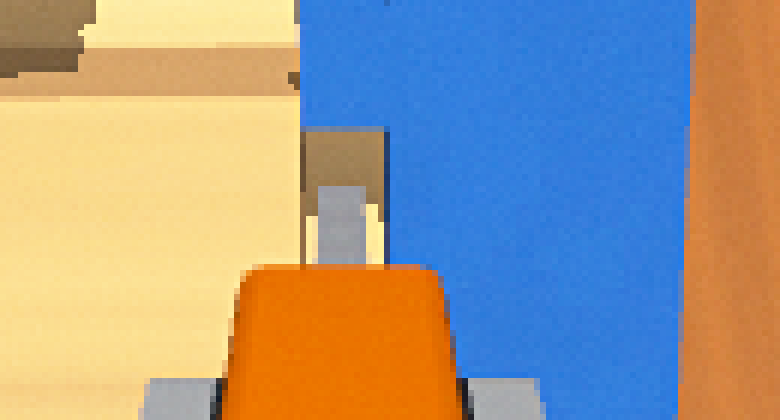

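Emit:
{"fn": "apply_moves", "kwargs": {"commands": [[1.0,0,0,0.6,0],[1.0,0,0,0.8,0],[1.0,0,0,0.8,0],[1.0,0,0,0.2,0],[1.0,0,0,0,0],[1.0,0,0,0,0]]}}

```text
time_s: 8.7
eef_pos: [645.2, -50.8, 55.1]
ee_rot: [-0.0, 0.767, 0.641, -0.0]
force: [0.1, -0.2, -0.9]
grip_width: 0.181
```

Emit:
{"fn": "apply_moves", "kwargs": {"commands": [[1.0,0,0,0.2,0],[1.0,0,0,0.1,0],[1.0,0,0,0.0,0],[1.0,0,0,0,0]]}}

```text
time_s: 9.03
eef_pos: [645.5, -50.9, 53.3]
ee_rot: [0.001, 0.767, 0.641, 0.0]
force: [-2.7, 0.5, 5.1]
grip_width: 0.179
```

Emit:
{"fn": "apply_moves", "kwargs": {"commands": [[1.0,0,0,0.1,0],[1.0,0,0,0,0],[1.0,0,0,0,0],[3.0,0,0,0,0],[4.0,0,0,0,0],[4.0,0,0,0,0],[4.0,0,0,0,0],[4.0,0,0,0,0],[4.0,0,0,0,0]]}}

```text
time_s: 9.78
eef_pos: [645.1, -50.8, 51.2]
ee_rot: [-0.0, 0.767, 0.641, -0.0]
force: [-0.1, 0.7, 1.3]
grip_width: 0.468
```

```bash
python3 - <<'E'
from fit import *
s=ctrl.sense();print(s["time_s"],s["eef_pos"],s["force"],s["grip_width"])
im,c=shot("wrist","w9")
shot("side","s9")
E
```

```text
9.7833 [645.13787206 -50.81917186  51.15913164] [-0.11653489  0.72560731  1.29510816] 0.4678835271326903
```

View pics/w9.png

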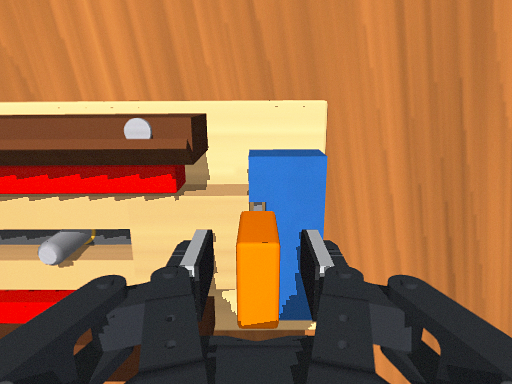

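Emit:
{"fn": "apply_moves", "kwargs": {"commands": [[5.5,0,0,-0.5,0],[5.5,0,0,-2.0,0],[5.5,0,0,-3.5,0],[8.5,0,0,-4.0,0],[8.5,0,0,-3.0,0],[8.5,0,0,0,0],[8.5,0,0,0,0]]}}

```text
time_s: 10.47
eef_pos: [645.7, -51.0, 183.5]
ee_rot: [0.002, 0.767, 0.641, 0.001]
force: [-0.4, -0.1, -0.4]
grip_width: 0.993
```

```bash
python3 - <<'E'
from fit import *
s=ctrl.sense();print(s["time_s"],s["eef_pos"],s["force"],s["grip_width"])
im,c=shot("wrist","w10")
shot("side","s10")
E
```

```text
10.4667 [645.74519469 -50.95395654 183.45864361] [-0.41720649 -0.11808068 -0.40274299] 0.9934949323812174
```

View pics/w10.png

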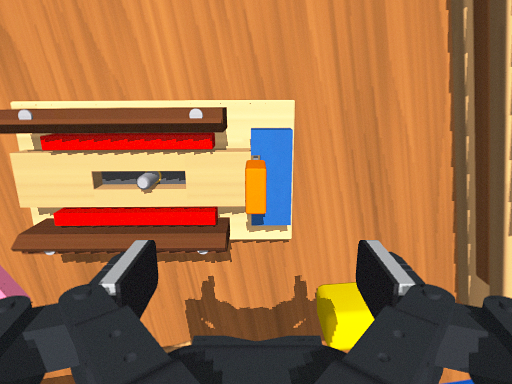

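```bash
python3 - <<'E'
from fit import *
im,c=load("w10")
cv2.imwrite("pics/w10b.png",cv2.resize(im[115:245,80:300],None,fx=3.6,fy=3.6,interpolation=cv2.INTER_NEAREST))
E
```

```text
(no output)
```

View pics/w10b.png

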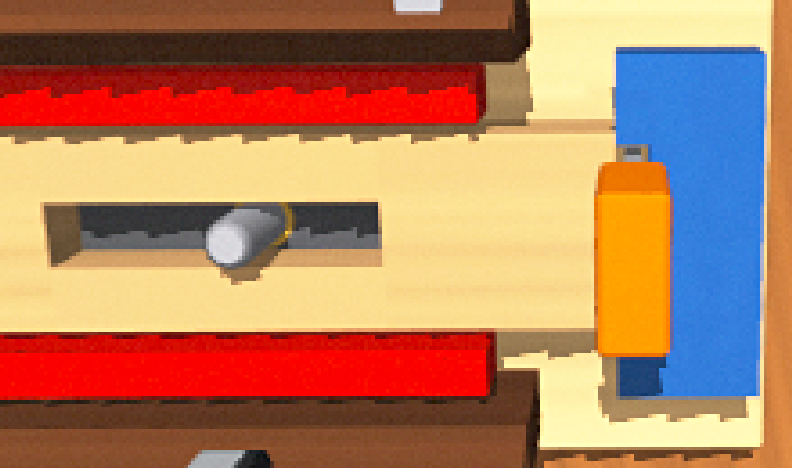

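Emit:
{"fn": "apply_moves", "kwargs": {"commands": [[8.5,-3.6,-1.25,-0.6,0],[8.5,-3.6,-1.25,-0.6,0],[8.5,-3.6,-1.25,-0.6,0],[8.5,-3.6,-1.25,-0.6,0],[8.5,-3.6,-1.25,-0.6,0],[8.5,-3.6,-1.25,-0.6,0],[8.5,-3.6,-1.25,-0.6,0],[8.5,-3.6,-1.25,-0.6,0],[8.5,0,0,0,-0.1],[8.5,0,0,0,-0.1],[8.5,0,0,0,-0.1],[8.5,0,0,0,0]]}}

```text
time_s: 11.57
eef_pos: [495.0, -316.4, 227.8]
ee_rot: [-0.001, 0.662, 0.75, 0.0]
force: [-0.1, -0.6, -1.0]
grip_width: 0.994
```

Emit:
{"fn": "apply_moves", "kwargs": {"commands": [[8.5,0,0,0,0],[8.5,0,0,0,0],[8.5,0,0,0,0]]}}

```text
time_s: 11.82
eef_pos: [495.5, -316.2, 228.9]
ee_rot: [-0.0, 0.664, 0.748, 0.0]
force: [-0.6, -0.2, -0.2]
grip_width: 0.996
```

```bash
python3 - <<'E'
from fit import *
s=ctrl.sense();print(s["time_s"],s["eef_pos"],s["joints"].round(2),np.arctan2(*Rt()[[1,0],0]))
im,c=shot("wrist","w11")
E
```

```text
11.8167 [ 495.49047618 -316.22166948  228.90838896] [-0.77  0.46  1.32 -0.    1.36 -0.89] 1.6901061984427956
```

View pics/w11.png

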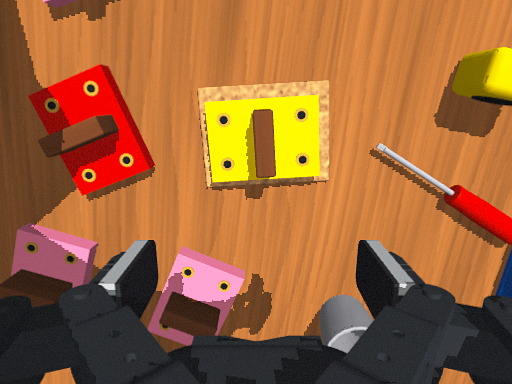

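```bash
python3 - <<'E'
from fit import *
im,c=load("w10")
o=lambda l:[(80+a/3.6,115+b/3.6) for a,b in l]
pj,r=fit(c,[(81,42,36),(116,42,36),(116,-42,36)],o([(617,48),(766,51),(757,397)]),[562,-38,-.17]);print(pj,r.round(1).tolist())
A,t=pose(pj)
pb,r=fit(c,[(-8,18,74),(8,18,74),(8,-18,74),(-8,-18,74)],o([(597,192),(670,194),(668,356),(598,354)]),[645,-52,-.17]);print(pb,r.round(1).tolist(),"in jig",A.T@(pb[:2]-t))
pin=back(c,o([(230,245)]),48)[0];print("pin",A.T@(pin[:2]-t))
im,c=load("w11")
cv2.imwrite("pics/w11b.png",cv2.resize(im[70:200,190:340],None,fx=4.5,fy=4.5,interpolation=cv2.INTER_NEAREST))
E
```

```text
[ 5.62362362e+02 -3.48585165e+01 -1.85942320e-01] [[-0.6, 0.4], [0.7, -0.2], [-0.2, -0.2]]
[ 6.46092257e+02 -5.14962784e+01 -1.86352560e-01] [[-0.7, -0.6], [0.9, -1.0], [0.7, 0.7], [-0.9, 1.1]] in jig [85.36246779 -0.87159681]
pin [-6.19009756 -1.4023826 ]
```

View pics/w11b.png

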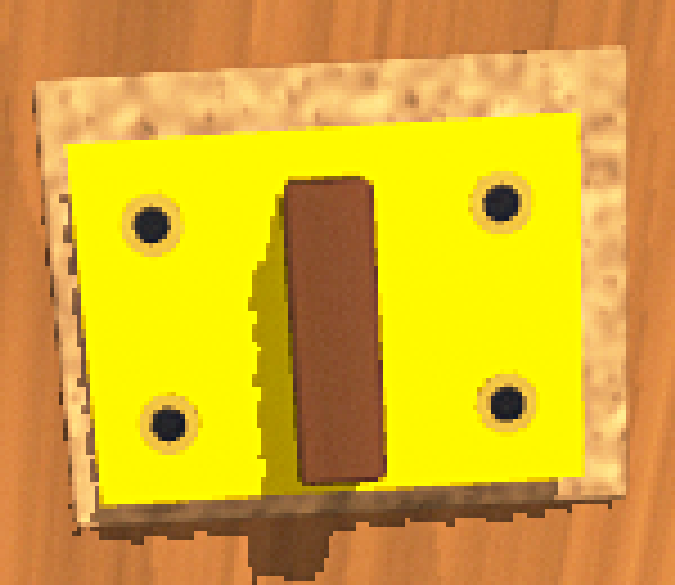

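```bash
python3 - <<'E'
from fit import *
im,c=load("w11")
o=lambda l:[(190+a/4.5,70+b/4.5) for a,b in l]
p,r=fit(c,[(-55,40,26),(55,40,26),(55,-40,26),(-55,-40,26)],o([(65,144),(580,112),(585,476),(103,505)]),[495,-288,.17]);print(p,r.round(1).tolist())
p2,r=fit(c,[(-9,30,64),(9,30,64),(9,-30,64),(-9,-30,64)],o([(284,179),(376,177),(386,482),(299,486)]),[495,-288,.17]);print(p2,r.round(1).tolist())
yaw=np.arctan2(*Rt()[[1,0],0]);print("roll",yaw-np.pi/2-p[2])
print(ctrl.sense()["eef_pos"])
E
```

```text
[ 4.99980233e+02 -2.88807312e+02  1.81735344e-01] [[0.2, -0.0], [0.0, -0.3], [0.0, 0.1], [-0.3, 0.2]]
[ 4.99809183e+02 -2.88272746e+02  1.65321633e-01] [[-0.2, 0.3], [0.3, -0.3], [0.2, 0.0], [-0.3, 0.0]]
roll -0.06198861539145789
[ 495.52373842 -316.22101324  228.9954212 ]
```

Emit:
{"fn": "apply_moves", "kwargs": {"commands": [[8.5,0,0,0,-0.058],[8.5,1.3,0.43,0,0],[8.5,1.3,0.43,0,0],[8.5,0,0,4.0,0],[8.5,0,0,4.0,0],[8.5,0,0,4.0,0],[8.5,0,0,3.5,0],[8.5,0,0,2.2,0],[8.5,0,0,0.9,0],[8.5,0,0,0,0],[8.5,0,0,0,0],[8.5,0,0,0,0]]}}

```text
time_s: 12.87
eef_pos: [500.2, -289.6, 45.3]
ee_rot: [0.002, 0.641, 0.767, -0.0]
force: [-0.4, 0.5, 0.7]
grip_width: 0.998
```

```bash
python3 - <<'E'
from fit import *
s=ctrl.sense();print(s["time_s"],s["eef_pos"],s["force"],np.arctan2(*Rt()[[1,0],0])-np.pi/2)
im,c=shot("wrist","w12")
E
```

```text
12.8667 [ 500.2458268  -289.61837527   45.2863401 ] [-0.35839015  0.52119869  0.68323956] 0.1788556628819835
```

View pics/w12.png

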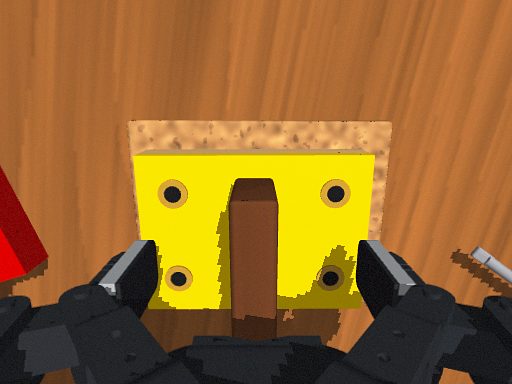

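Emit:
{"fn": "apply_moves", "kwargs": {"commands": [[1.0,0,0,0,0],[1.0,0,0,0,0],[1.0,0,0,0,0],[1.0,0,0,0,0],[1.0,0,0,0,0],[1.0,0,0,0,0],[1.0,0,0,0,0],[1.0,0,0,0,0]], "squeeze": 80}}

```text
time_s: 13.58
eef_pos: [499.3, -289.4, 43.6]
ee_rot: [0.0, 0.641, 0.767, -0.0]
force: [-1.0, 0.6, 3.1]
grip_width: 0.199
```

```bash
python3 - <<'E'
from fit import *
s=ctrl.sense();print(s["time_s"],s["eef_pos"],s["force"],s["grip_width"],np.arctan2(*Rt()[[1,0],0])-np.pi/2)
im,c=shot("wrist","w13");cv2.imwrite("pics/w13b.png",cv2.resize(im,(800,600),interpolation=cv2.INTER_NEAREST))
E
```

```text
13.5833 [ 499.34881839 -289.40506192   43.56791461] [-1.0457866   0.62656541  3.1227089 ] 0.19922442159511755 0.1790607815684715
```

View pics/w13b.png

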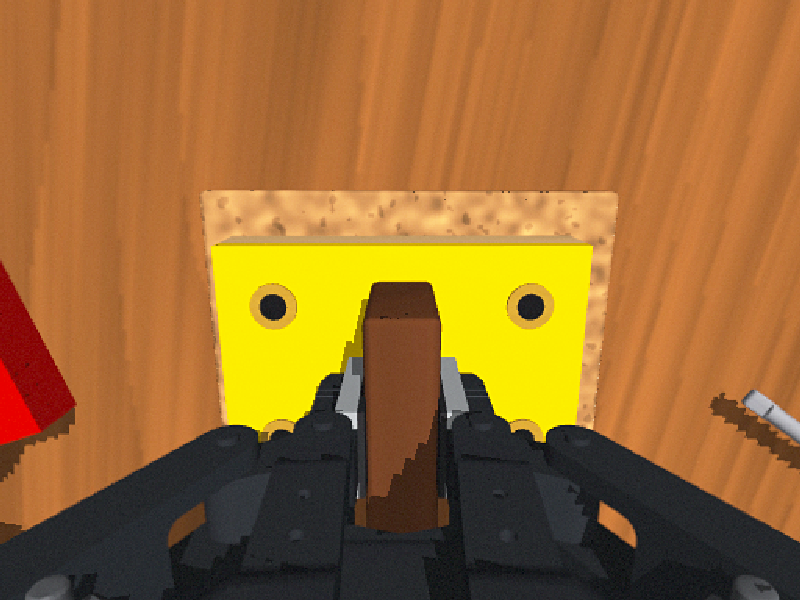

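```bash
python3 - <<'E'
from fit import *
im,c=load("w13"); s=ctrl.sense(); e=s["eef_pos"]; Q=Rt(); print(e)
f=lambda l,z:(Q.T@(back(c,[(a/1.5625,b/1.5625) for a,b in l],z)-e).T).T.round(2)
print(f([(212,246),(592,246),(225,425),(577,425)],26)); print(f([(364,318),(441,318),(366,528),(439,528)],64))
E
```

```text
[ 499.35871247 -289.38820812   43.58216265]
[[ 40.7  -53.49  17.56]
 [ 40.71  55.08  17.58]
 [-16.12 -54.81  17.58]
 [-16.1   55.83  17.59]]
[[ 31.18  -7.63 -20.43]
 [ 31.18   9.31 -20.43]
 [-23.37  -8.16 -20.41]
 [-23.37   9.93 -20.41]]
```

Emit:
{"fn": "apply_moves", "kwargs": {"commands": [[1.0,0,0,-1.5,0],[1.0,0,0,-3.0,0],[1.0,0,0,-4.0,0],[1.0,0,0,-3.5,0],[1.0,0,0,-1.5,0.119],[1.0,0,0,0,0.119],[1.0,0,0,0,0.119],[1.0,1.85,-0.41,0,0],[1.0,3.71,-0.83,0,0],[1.0,3.71,-0.83,0,0],[1.0,3.71,-0.83,0,0],[1.0,3.71,-0.83,0,0]]}}

```text
time_s: 14.63
eef_pos: [491.4, -116.6, 177.6]
ee_rot: [-0.001, 0.767, 0.641, -0.0]
force: [0.2, 0.2, -2.2]
grip_width: 0.196
```

Emit:
{"fn": "apply_moves", "kwargs": {"commands": [[1.0,3.71,-0.83,0,0],[1.0,3.71,-0.83,0,0],[1.0,1.85,-0.41,0,0],[1.0,0,0,0,0],[1.0,0,0,0,0],[1.0,0,0,0,0],[1.0,0,0,0,0]]}}

```text
time_s: 15.22
eef_pos: [488.2, -24.4, 178.0]
ee_rot: [-0.0, 0.768, 0.641, -0.0]
force: [-0.3, 0.3, -1.8]
grip_width: 0.202
```

```bash
python3 - <<'E'
from fit import *
s=ctrl.sense();print(s["time_s"],s["eef_pos"],s["force"],s["grip_width"],np.arctan2(*Rt()[[1,0],0])-np.pi/2)
im,c=shot("wrist","w14");cv2.imwrite("pics/w14b.png",cv2.resize(im,(800,600),interpolation=cv2.INTER_NEAREST))
E
```

```text
15.2167 [488.21313993 -24.39694647 178.03522322] [-0.34051136  0.26208056 -1.79532771] 0.20162641334914183 -0.17926113236717844
```

View pics/w14b.png

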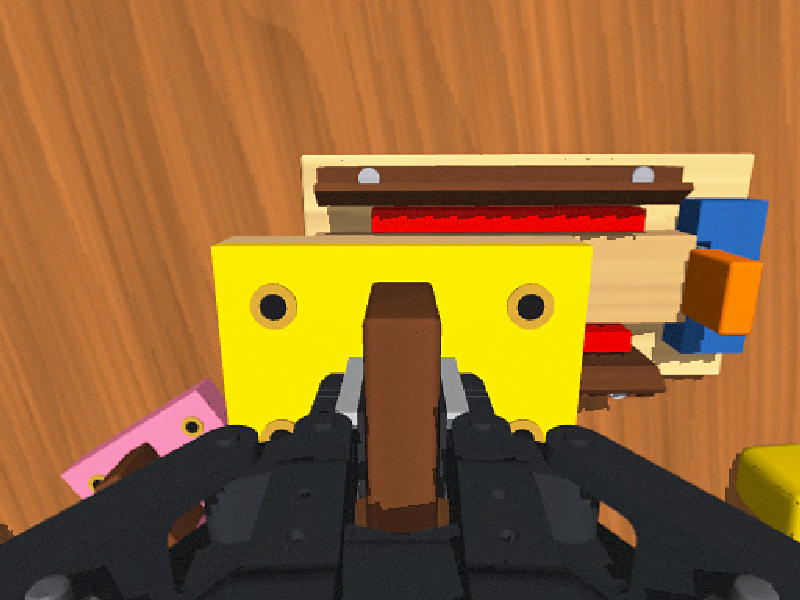

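Emit:
{"fn": "apply_moves", "kwargs": {"commands": [[1.0,0,0,2.5,0],[1.0,0,0,2.5,0],[1.0,0,0,0.9,0],[1.0,0,0,0,0],[1.0,0,0,0,0],[1.0,0,0,0,0],[1.0,0,0,0,0]]}}

```text
time_s: 15.85
eef_pos: [488.9, -23.8, 120.6]
ee_rot: [0.001, 0.767, 0.641, 0.001]
force: [-0.0, -0.1, -3.4]
grip_width: 0.193
```

```bash
python3 - <<'E'
from fit import *
s=ctrl.sense();print(s["time_s"],s["eef_pos"],s["force"],s["grip_width"],np.arctan2(*Rt()[[1,0],0])-np.pi/2)
im,c=shot("wrist","w15");print(ctrl.sense()["eef_pos"]);cv2.imwrite("pics/w15b.png",cv2.resize(im[90:270,120:512],None,fx=2,fy=3,interpolation=cv2.INTER_NEAREST))
E
```

```text
15.85 [488.8863815  -23.81051584 120.55204093] [-0.01862362 -0.13863882 -3.38579756] 0.19276139300589334 -0.17817681367269111
[488.73445873 -23.74546773 120.36840261]
```

View pics/w15b.png

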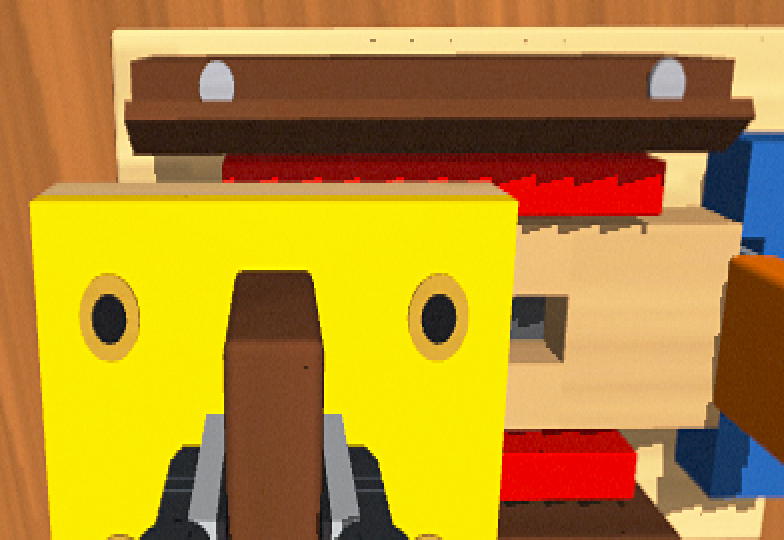

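```bash
python3 - <<'E'
from fit import *
im,c=load("w15"); e=np.array([488.886,-23.81,120.55]); Q=Rt()
o=lambda l:[(120+a/2,90+b/3) for a,b in l]
for yaw in(-.170,-.178,-.186):
    A,t=pose([0,0,yaw])
    J=lambda l,z:(back(c,o(l),z)[:,:2]-e[:2])@A   # jig-axes relative to TCP
    print(yaw,"blank corners",J([(743,222),(715,430)],36).round(1).tolist(),"groove",J([(568,295),(565,362)],36).round(1).tolist())
    print(" cover far corners",J([(31,202),(518,202)],e[2]-17.5).round(1).tolist(), "bar",J([(225,343),(324,343)],e[2]+20.5).round(1).tolist(),"base far",J([(113,30)],14).round(1).tolist())
    print(" redbar end", J([(662,178),(662,215)],43).round(1).tolist(), "stop",J([(748,133),(784,133)],36).round(1).tolist())
E
```

```text
-0.17 blank corners [[154.9, 23.8], [153.7, -25.0]] groove [[98.9, 7.8], [99.6, -7.9]]
 cover far corners [[-53.1, 41.4], [55.5, 40.5]] bar [[-7.6, 31.2], [9.4, 31.0]] base far [[-53.5, 65.8]]
 redbar end [[122.6, 34.8], [123.7, 26.9]] stop [[153.1, 43.2], [164.8, 43.1]]
-0.178 blank corners [[154.7, 25.1], [153.9, -23.7]] groove [[98.9, 8.6], [99.7, -7.1]]
 cover far corners [[-53.4, 41.0], [55.2, 40.9]] bar [[-7.8, 31.1], [9.2, 31.1]] base far [[-54.0, 65.4]]
 redbar end [[122.3, 35.7], [123.5, 27.9]] stop [[152.7, 44.4], [164.4, 44.4]]
-0.186 blank corners [[154.5, 26.3], [154.1, -22.5]] groove [[98.8, 9.4], [99.7, -6.3]]
 cover far corners [[-53.8, 40.6], [54.9, 41.4]] bar [[-8.1, 31.1], [8.9, 31.2]] base far [[-54.5, 64.9]]
 redbar end [[122.0, 36.7], [123.3, 28.9]] stop [[152.4, 45.6], [164.1, 45.7]]
```

Emit:
{"fn": "apply_moves", "kwargs": {"commands": [[1.0,-0.1,1.3,0,-0.008],[1.0,0,1.3,0,0],[1.0,0,1.4,0,0],[1.0,0,0,1.0,0],[1.0,0,0,0,0],[1.0,0,0,0,0],[1.0,0,0,0,0],[1.0,0,0,0,0],[1.0,0,0,0,0]]}}

```text
time_s: 16.65
eef_pos: [527.2, -31.3, 109.6]
ee_rot: [0.0, 0.765, 0.645, 0.0]
force: [0.2, 1.0, -3.2]
grip_width: 0.2
```

```bash
python3 - <<'E'
from fit import *
s=ctrl.sense();print(s["time_s"],s["eef_pos"],s["force"],s["grip_width"],np.arctan2(*Rt()[[1,0],0])-np.pi/2)
im,c=shot("wrist","w16");print(ctrl.sense()["eef_pos"]);cv2.imwrite("pics/w16b.png",cv2.resize(im[90:270,120:512],None,fx=2,fy=3,interpolation=cv2.INTER_NEAREST))
E
```

```text
16.65 [527.23836488 -31.32158485 109.60334147] [ 0.17663415  1.01104705 -3.16959109] 0.20023657103177 -0.1699854425663232
[527.30242558 -31.34857002 109.59098651]
```

View pics/w16b.png

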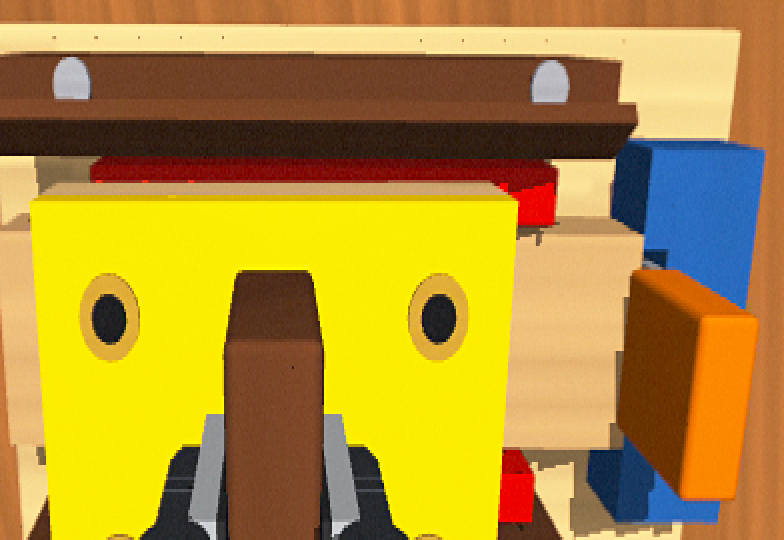

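```bash
python3 - <<'E'
from fit import *
im,c=load("w16"); e=np.array([527.24,-31.32,109.6]); Q=Rt()
o=lambda l:[(120+a/2,90+b/3) for a,b in l]
for yaw in(-.165,-.170,-.178):
    A,t=pose([0,0,yaw])
    J=lambda l,z:(back(c,o(l),z)[:,:2]-e[:2])@A
    print(yaw,"blank corners",J([(644,235),(616,450),(10,446),(2,232)],36).round(1).tolist())
    print(" cover far corners",J([(31,202),(518,202)],e[2]-17.5).round(1).tolist(), "bar",J([(225,343),(324,343)],e[2]+20.5).round(1).tolist(),"base far",J([(739,30)],14).round(1).tolist())
    print(" redbar end", J([(555,226)],43).round(1).tolist(), "stop",J([(652,149),(764,149),(718,521)],36).round(1).tolist())
    print(" fence flare edge",J([(0,120),(636,125)],65).round(1).tolist(),"upright bottom?",J([(0,157),(617,157)],54).round(1).tolist())
E
```

```text
-0.165 blank corners [[116.0, 23.9], [113.5, -24.2], [-86.2, -22.2], [-83.5, 25.5]]
 cover far corners [[-53.3, 41.2], [55.4, 40.7]] bar [[-7.6, 31.1], [9.4, 31.0]] base far [[153.5, 64.9]]
 redbar end [[85.0, 27.3]] stop [[116.0, 41.7], [150.4, 41.6], [150.4, -41.8]]
 fence flare edge [[-69.8, 51.0], [94.9, 49.3]] upright bottom? [[-75.0, 43.2], [96.3, 42.4]]
-0.17 blank corners [[115.9, 24.5], [113.7, -23.7], [-86.1, -22.7], [-83.6, 25.1]]
 cover far corners [[-53.5, 40.9], [55.2, 40.9]] bar [[-7.8, 31.1], [9.2, 31.1]] base far [[153.2, 65.6]]
 redbar end [[84.9, 27.7]] stop [[115.8, 42.3], [150.2, 42.3], [150.7, -41.0]]
 fence flare edge [[-70.1, 50.6], [94.6, 49.8]] upright bottom? [[-75.3, 42.9], [96.1, 42.9]]
-0.178 blank corners [[115.7, 25.4], [113.9, -22.8], [-85.9, -23.4], [-83.8, 24.4]]
 cover far corners [[-53.8, 40.5], [54.8, 41.4]] bar [[-8.0, 31.0], [9.0, 31.2]] base far [[152.6, 66.9]]
 redbar end [[84.7, 28.4]] stop [[115.5, 43.2], [149.8, 43.5], [151.0, -39.8]]
 fence flare edge [[-70.5, 50.0], [94.2, 50.6]] upright bottom? [[-75.6, 42.3], [95.7, 43.7]]
```

Emit:
{"fn": "apply_moves", "kwargs": {"commands": [[1.0,-0.03,0,0.8,0],[1.0,0,0,0.8,0],[1.0,0,0,0.5,0],[1.0,0,0,0.1,0],[1.0,0,0,0,0],[1.0,0,0,0,0],[1.0,0,0,0,0],[1.0,0,0,0,0]]}}

```text
time_s: 17.37
eef_pos: [527.5, -31.7, 87.6]
ee_rot: [0.0, 0.765, 0.645, 0.0]
force: [0.8, 0.5, -2.2]
grip_width: 0.198
```

```bash
python3 - <<'E'
from fit import *
s=ctrl.sense();print(s["time_s"],s["eef_pos"],s["force"],s["wrist_torque"],s["grip_width"])
im,c=shot("wrist","w17");cv2.imwrite("pics/w17b.png",cv2.resize(im,(800,600),interpolation=cv2.INTER_NEAREST));shot("side","s17")
im=cv2.imread("pics/s17.png");cv2.imwrite("pics/s17b.png",cv2.resize(im[160:250,220:350],None,fx=6,fy=6,interpolation=cv2.INTER_CUBIC))
E
```

```text
17.3667 [527.54181261 -31.71857253  87.55526191] [ 0.76468095  0.52358518 -2.23441597] [ 0.04399958 -0.01016886  0.02809501] 0.1977436855795884
```

View pics/w17b.png

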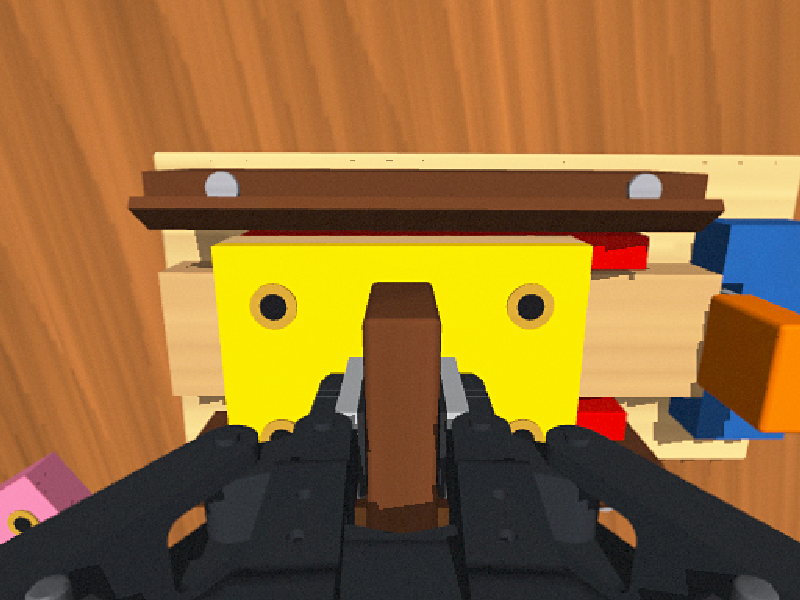

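View pics/s17b.png

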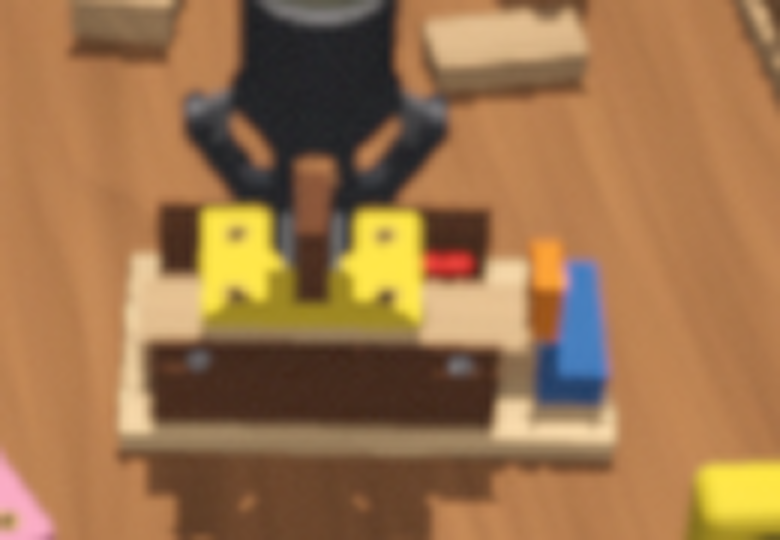

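Emit:
{"fn": "apply_moves", "kwargs": {"commands": [[1.0,0,0,0.1,0],[1.0,0,0,0.1,0],[1.0,0,0,0,0],[1.0,0,0,0,0],[1.0,0,0,0,0]]}}

```text
time_s: 17.88
eef_pos: [527.5, -31.7, 85.5]
ee_rot: [0.0, 0.765, 0.645, 0.0]
force: [-0.8, 1.1, 1.7]
grip_width: 0.195
```

Emit:
{"fn": "apply_moves", "kwargs": {"commands": [[1.0,0,0.4,0,0],[1.0,0,0.4,0,0],[1.0,0,0.4,0,0],[1.0,0,0.4,0,0],[1.0,0,0.4,0,0],[1.0,0,0,0,0],[1.0,0,0,0,0],[1.0,0,0,0,0]]}}

```text
time_s: 18.55
eef_pos: [547.7, -35.2, 85.4]
ee_rot: [0.001, 0.765, 0.644, 0.001]
force: [2.1, -0.6, 0.1]
grip_width: 0.2
```

```bash
python3 - <<'E'
from fit import *
s=ctrl.sense();print(s["time_s"],s["eef_pos"],s["force"],s["wrist_torque"],s["grip_width"])
im,c=shot("wrist","w18");cv2.imwrite("pics/w18b.png",cv2.resize(im,(800,600),interpolation=cv2.INTER_NEAREST))
E
```

```text
18.55 [547.65075592 -35.20925748  85.41127079] [ 2.06100094 -0.55221938  0.11756131] [-0.02755885 -0.37441729 -0.05700962] 0.19971044997718984
```

View pics/w18b.png

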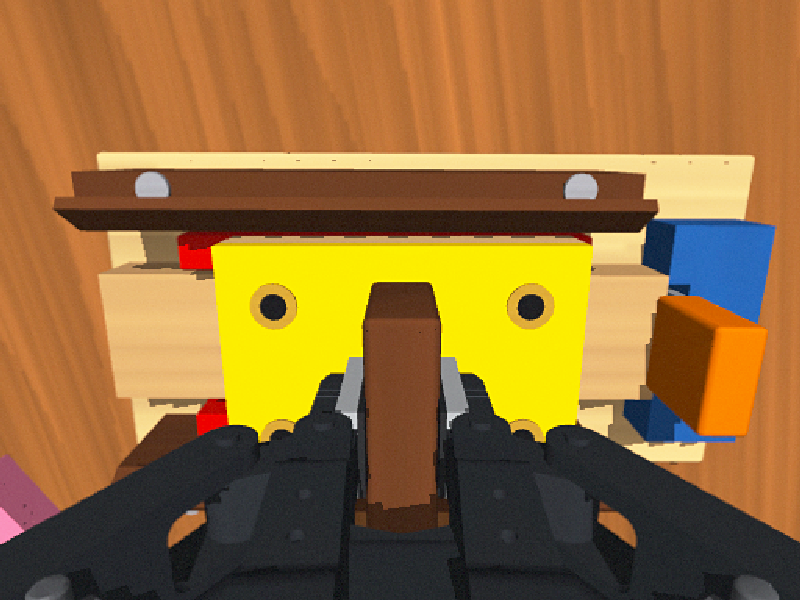

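```bash
python3 - <<'E'
from fit import *
im,c=load("w18"); e=np.array([547.65,-35.21,85.41])
o=lambda l:[(a/1.5625,b/1.5625) for a,b in l]
A,t=pose([0,0,-.171])
J=lambda l,z:(back(c,o(l),z)[:,:2]-e[:2])@A
print("stop",J([(656,223),(774,227)],36).round(1).tolist(),"blank",J([(668,277),(647,398),(116,396),(100,274)],36).round(1).tolist(),"cover",J([(213,246),(592,246)],e[2]-17.5).round(1).tolist())
E
```

```text
stop [[88.3, 43.5], [129.5, 42.2]] blank [[95.0, 24.5], [93.4, -22.3], [-106.6, -21.5], [-105.5, 25.5]] cover [[-53.1, 40.9], [55.1, 41.0]]
```

Emit:
{"fn": "apply_moves", "kwargs": {"commands": [[1.0,0,0.2,0,0],[1.0,0,0.2,0.05,0],[1.0,0,0,0.05,0],[1.0,0,0,0,0],[1.0,0,0,0,0]]}}

```text
time_s: 19.02
eef_pos: [550.9, -35.7, 83.9]
ee_rot: [-0.0, 0.765, 0.645, -0.0]
force: [-0.2, -0.4, -3.0]
grip_width: 0.198
```

Emit:
{"fn": "apply_moves", "kwargs": {"commands": [[1.0,0,0.1,0.1,0],[1.0,0,0,0.1,0],[1.0,0,0,0.1,0],[1.0,0,0,0,0],[1.0,0,0,0,0]]}}

```text
time_s: 19.43
eef_pos: [551.9, -35.9, 81.2]
ee_rot: [-0.0, 0.765, 0.645, -0.0]
force: [0.4, -0.0, -3.0]
grip_width: 0.196
```

Emit:
{"fn": "apply_moves", "kwargs": {"commands": [[1.0,0,0,0.1,0],[1.0,0,0,0.1,0],[1.0,0,0,0.1,0],[1.0,0,0,0,0],[1.0,0,0,0,0]]}}

```text
time_s: 19.85
eef_pos: [552.1, -35.9, 78.6]
ee_rot: [0.0, 0.765, 0.645, 0.0]
force: [-2.2, -0.2, 3.9]
grip_width: 0.198
```

```bash
python3 - <<'E'
from fit import *
s=ctrl.sense();print(s["time_s"],s["eef_pos"],s["force"],s["wrist_torque"],s["grip_width"])
E
```

```text
19.85 [552.11650719 -35.92161592  78.59249403] [-2.20691342 -0.17422824  3.92931753] [ 0.09039132  0.31233459 -0.00224375] 0.1977874678746673
```

Emit:
{"fn": "apply_moves", "kwargs": {"commands": [[1.0,0,-0.05,0.15,0],[1.0,0,0,0.15,0],[1.0,0,0,0.15,0],[1.0,0,0,0.1,0],[1.0,0,0,0,0],[1.0,0,0,0,0]]}}

```text
time_s: 20.35
eef_pos: [552.1, -35.9, 73.6]
ee_rot: [0.001, 0.765, 0.645, 0.001]
force: [-0.5, 1.0, 8.8]
grip_width: 0.198
```

Emit:
{"fn": "apply_moves", "kwargs": {"commands": [[1.0,0,0,0.1,0],[1.0,0,0,0,0],[1.0,0,0,0,0],[1.0,0,0,0,0]]}}

```text
time_s: 20.68
eef_pos: [552.1, -35.9, 73.5]
ee_rot: [0.001, 0.765, 0.645, 0.001]
force: [-3.0, 1.6, 19.3]
grip_width: 0.197
```

```bash
python3 - <<'E'
from fit import *
s=ctrl.sense();print(s["time_s"],s["eef_pos"],s["force"],s["wrist_torque"],s["grip_width"])
im,c=shot("wrist","w19");cv2.imwrite("pics/w19b.png",cv2.resize(im,(800,600),interpolation=cv2.INTER_NEAREST));shot("side","s19")
im=cv2.imread("pics/s19.png");cv2.imwrite("pics/s19b.png",cv2.resize(im[160:250,220:350],None,fx=6,fy=6,interpolation=cv2.INTER_CUBIC))
E
```

```text
20.6833 [552.13676707 -35.93580831  73.54660697] [-3.02462445  1.64769258 19.26841504] [ 0.24798682  0.98692112 -0.01024157] 0.19681598263119213
```

View pics/w19b.png

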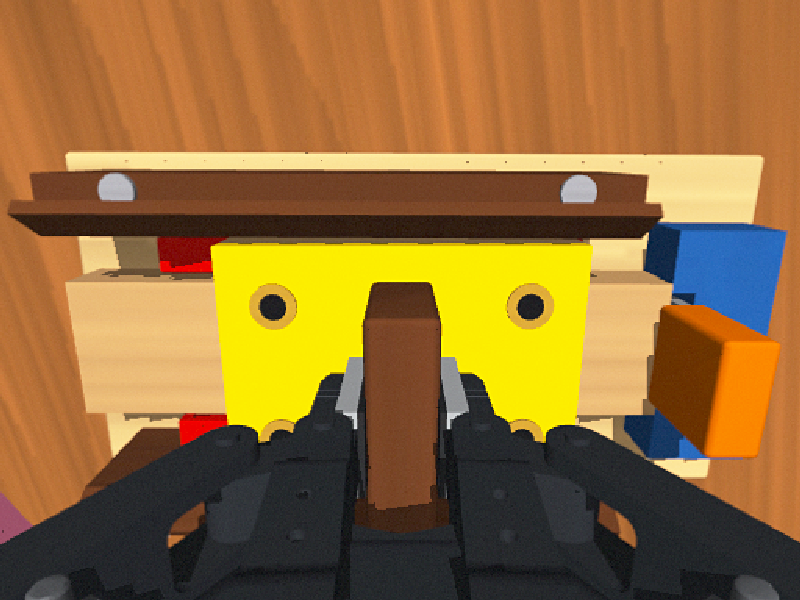

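View pics/s19b.png

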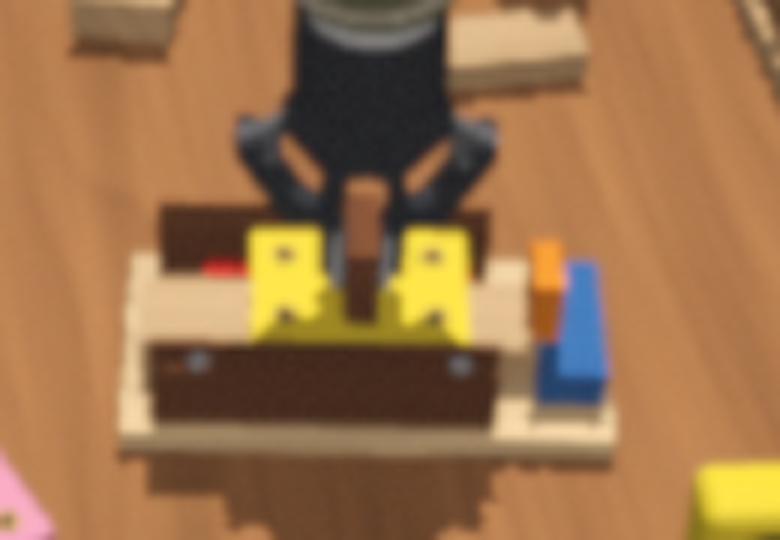

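```bash
python3 - <<'E'
from rig import ctrl
s=ctrl.sense();print(s["eef_pos"],s["force"])
print(ctrl.finish_job()); s=ctrl.sense();print(s["time_s"],s["eef_pos"],s["force"],s["grip_width"])
E
```

```text
[552.12569001 -35.93861867  73.5127129 ] [-4.37185598  0.23725471 19.96733324]
the job is handed in; nothing more can be done
None
the job is handed in; nothing more can be done
```

The job is handed in at about 21 s of the 62 s allowed. The interface gave no verdict, so what follows is what my own checks showed.

- **Blade:** I pushed it down into the gap until it met resistance at the seated height I had predicted, then opened the fingers and lifted clear. A wrist picture after release put it 0.4 mm off the gap's middle in x and 0.9 mm in y. The later pictures show it still standing in the gap.
- **Cover, on the pin:** I laid it between the fences about 26 mm short of the pin by my estimate. It touched the pin's head at about 4.5 N, 12 mm above the blank.
- **Cover, over the pin:** I slid it towards the blade for about 25 mm. It then went down freely, with no contact force, to 7.7 mm above the blank.
- **Cover, pressed down:** The springs gave as I pushed, and it stopped hard with the tool at 73.5 mm, where the underside is flat on the blank. Pressing a further 1 mm raised the force but not the depth. It is held at about 20 N measured, roughly 23 N including the cover's weight.

Disagreements:
- The jig's yaw came out between -0.165 and -0.186 rad from different pictures.
- The pin's position along the jig ranged from -6 to -8 mm.
- The base's +x corners sat about 4 px off the stated size.
- A side force of 3 to 4 N towards -x remained at the end, probably from the pin touching the hole's wall.

I did not measure the bystanders' positions at the end. No contact with any of them showed in the force readings or the pictures.

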